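# Hold the UV lamp over a seated splitter housing

### The job

The adhesive in the long window of this fibre splitter housing is ready to be cured: set the housing flat and fully home in the keyed pocket of the curing fixture, window up and boot through the notch, without dropping it, and let go of it. Then lift the UV lamp from its rest, carry it over the fixture's amber guard without knocking the fixture, and finish while holding it still, upright with the lens down, centred over the window, in line with it and about 15 mm above it; the lamp must never touch the housing and nothing else may be holding it up. Leave the tub, bottle, cleaver and hex keys where they stand.

Things in the scene. Friction and masses are not known exactly. Their poses are not given: they have to be found in the camera images.
- housing: the splitter housing: flat aluminium block 84 x 44 x 16 mm (x, y, z) lying on the bench, 0.13 kg, with a black tapered rubber boot (13 mm thick at its root, 24 mm long, its axis 8 mm above the underside) sticking out of its +x end. Origin at the centre of the block's underside, z up. Take it across its 44 mm width, at its middle
- housing_window (a point): centre of the long round-ended adhesive window (48 x 10 mm, along the housing's x) in the housing's top face; 10 mm from the middle of the housing towards the boot, 16 mm above its underside; axes as the housing's
- nest: the curing fixture, fixed: aluminium base plate 172 x 178 x 8 mm (x, y, z) with a pocket of black locating corners inside 4 mm amber guard panels that rise 51 mm above the bench on three sides: inner faces 83 mm from the pocket's centre on the +y and -y sides, 76 mm on the -x side. The +x side is open but for a 16 mm high rest 76 mm out. Origin on the bench under the pocket's centre, z up
- nest_pocket (a point): centre of the pocket's floor, 8 mm above the bench, axes as the fixture's. Pocket 88 x 48 mm (x, y; 2 mm play round the housing), walls 12 mm thick, 11 mm high, their upper 5 mm sloping back 2.5 mm as a lead-in; 44 mm wide gaps for fingers in the middle of both long sides, 22 mm wide notch in the +x wall only. The housing goes in with its x along the pocket's x, boot to +x
- lamp: the cordless UV line lamp, lens down in its rest, 0.28 kg: dark finned head 70 x 28 x 30 mm (x, y, z) with the lens as its underside, a neck, and an upright grey handle 36 x 26 mm (x, y) from 40 to 120 mm above the lens. Origin at the centre of the lens face, z up the handle, x along the head; its ends are alike. Take it by the handle across the 26 mm
- dock: the lamp's rest, fixed to the bench: black block 100 x 60 x 18 mm on a 112 x 72 x 4 mm foot, with a rectangular recess 75 x 33 mm and 10 mm deep in which the lamp's head stands (lens 8 mm above the bench). Origin on the bench under its centre, x along the recess. Lamp and housing may be on either side of the fixture; a 210 mm high drawer cabinet stands at the far right (x over 0.6, y under -0.2)
- wipe_tub: bystander: round white tub of wipes with a lid, 68 mm diameter, 115 mm high, origin at its foot
- alcohol_pump: bystander: white pump bottle, 58 mm diameter, 126 mm high, origin at its foot
- cleaver: bystander: small dark blue fibre cleaver, 60 x 64 x 43 mm, origin at its foot
- hex_keys: bystander: folding hex key set, 30 x 95 x 22 mm, origin at its foot
Not all that is in view belongs to the job. Leave any pink look-alike of the lamp alone.

How it is judged:
By the outcome, as a careful person would: the job done as asked, in the order asked, and still so for the second after the job is handed in, while the arm keeps its last pose, push and grip.
It also fails if it takes over 54 s, if anything falls off the work surface, if the arm or the gripper's body presses on something with over 40 N, if the wrist force passes 120 N, or if a joint passes its speed limit or range.

### The arm

A 7-joint arm with a two-finger parallel gripper is mounted at the origin on a cart in front of the work surface, level with it; the furniture and walls round the work are solid. World frame = base frame: x ahead of the robot, y to its left, z up, the work surface at z = 0. Lengths are in mm, angles in rad, forces in N, time in s.
With the tool pointing down it reaches from about 400 to 925 mm from the base axis. Payload 4.1 kg.
Tool frame: the origin (TCP) lies midway between the tips of the shut fingers; the grasp point (between the pads) lies 19 mm behind it; z points along the fingers, y is the line along which they close (so a half turn about z gives the same grasp; the last joint's range is limited). The gripper opens to 85 mm and grips with 20 to 120 N. Pads are 22 mm wide; open, the fingers measure 114 mm over their backs; the gripper's body (76 mm by 85 mm) begins 54 mm behind the grasp point. The pads swing forward as they close: fully open they stand 13 mm farther back than shut.
Start: joints at [-1.23, 0.398, 0.045, 1.537, -0.019, 1.207, -0.051], TCP at [276.728, 588.188, 231.347] pointing down, gripper open.
Joint ranges: [-2.82, 2.82], [-0.49, 2.23], [-1.37, 1.46], [0, 2.46], [-1.36, 4.5], [0.23, 2], [-2.94, 2.94]. Speed limits (rad/s): [2.57, 2.57, 3.14, 3.14, 3.14, 3.14, 3.14].

### API

Orientations are given as [roll, pitch, yaw] about the fixed x, y, z axes, in that order (R = Rz(yaw) Ry(pitch) Rx(roll)).
In Python, from rig import manip gives the robot as it stands.
- The arm moves only by the shell command python3 -m inch 'ROWS' [FORCE]. ROWS is text: rows parted by semicolons, each of 7 numbers parted by spaces: the turn, a rotation vector about the world's x, y, z in rad, then the shift along the world's x, y, z in m, then the opening, from -1 (shut) to 1 (fully open). In form: wx wy wz dx dy dz jaw; .... A call has 1 to 10 rows; each row is the pose to reach, as a shift and turn from the pose commanded when the call began; what a row does not reach only later rows make up. A row lasts 1/12 s, in which the tool goes at most 41.7 mm and 7.16 degrees, less where a joint would pass 70% of its speed; a pose out of reach is approached as far as the arm can. A call with a gripper value outside its range is refused whole. The fingers move at their own pace and stop on an object; FORCE is the grip in N (left out, the last holds). Time passes only in rows, so rows that repeat a pose let the fingers close. It gives the time, the measured TCP pose, the force, the opening and the grip force at its end, in the units of the state.
- manip.sense(): the state, without advancing time (a new reading comes with each control period).
- manip.snapshot(name): name is "side" or "top"; returns (picture, depth): 400x640x3 uint8, red, green, blue; 400x640 float32, mm along the optical axis (not along the pixel's ray), 0 where there is no reading.
- manip.calibration(name): a dict with "mtx" (3x3 intrinsics, pixels), "dist_coeffs" ([k1, k2, p1, p2, k3] as OpenCV has them; the pictures are not rectified), "R" (3x3) and "t" (3): a world point X has camera coordinates R X + t. Camera axes: x right, y down, z forward; pixel columns grow to the right and rows downward; lengths in mm; the calibration is good to about 2 mm. A picture is of the moment at which its call begins. calibration takes no time and is no camera call.
- manip.close_job(): hands the job in; it is judged then, once.
The state is a dict: "clock": time; "qpos": joint angles; "joint_vel": joint speeds; "tau": joint torques, N m; "ee_pos": TCP position; "tool_rot": TCP orientation; "contact_force": force on the tool from outside, world axes, zero at the start; "torque": the same for the moment, N m; "grip_width": finger opening in mm; "finger_force": force on a finger pad.
Only numpy, scipy, OpenCV 4.12 (cv2) and the standard library are available. Lean on these libraries where they do the work, as an engineer would, in place of code of your own. Each camera call takes 0.05 s, during which the arm holds its last target. There are 200 camera calls.

## Working session

There is one attempt and no reset: what is moved stays moved. The work goes in short steps, Python scripts to look and compute and a shell command to move; the robot and the scene stay as the last step left them, time stands still between calls to the robot, and variables do not carry over. Pictures are saved under pics/ and viewed, at most 10 in all, crops included, and the job is handed in when it is done.

```bash
mkdir -p pics; ls
python3 - <<'E'
from rig import manip
import cv2,numpy as np
print(manip.sense())
for n in("top","side"):
    p,d=manip.snapshot(n); cv2.imwrite(f"pics/{n}0.png",p[:,:,::-1]); np.save(f"{n}0.npy",d); c=manip.calibration(n); print(n,c)
E
```

```text
pics
{'clock': 0.0, 'qpos': array([-1.23000707,  0.3992188 ,  0.0450358 ,  1.53788966, -0.01870733,
        1.20692959, -0.05071318]), 'joint_vel': array([-4.92794585e-04,  3.31275278e-06, -3.16481615e-04, -1.11586576e-03,
        6.89812324e-04, -7.46230294e-04, -1.85708222e-03]), 'tau': array([-4.29298707e-04, -4.75124359e+01,  1.36400353e+00, -2.54219860e+01,
        1.13769982e-02,  9.63493309e-03,  1.70829554e-05]), 'ee_pos': array([276.44002145, 587.5672853 , 230.24191333]), 'tool_rot': array([-3.13957332e+00,  1.33990789e-04,  2.70189787e+00]), 'contact_force': array([ 0.52729644, -0.443467  ,  0.85282004]), 'torque': array([-0.01494163,  0.01122525,  0.03290834]), 'finger_force': 0.0, 'grip_width': 85.47024120212654}
top {'mtx': array([[372.02796599,   0.        , 312.97659772],
       [  0.        , 372.02796599, 201.13180939],
       [  0.        ,   0.        ,   1.        ]]), 'dist_coeffs': array([-0.0070519,  0.       ,  0.       ,  0.       ,  0.       ]), 'R': array([[ 0.02639377, -0.99962514, -0.00727697],
       [-0.99324323, -0.02540093, -0.11323727],
       [ 0.11300998,  0.01021656, -0.99354133]]), 't': array([  11.6204399 ,  583.67660655, 1125.29334284])}
side {'mtx': array([[388.40177028,   0.        , 318.44037296],
       [  0.        , 388.40177028, 200.60311838],
       [  0.        ,   0.        ,   1.        ]]), 'dist_coeffs': array([-0.06367507,  0.        ,  0.        ,  0.        ,  0.        ]), 'R': array([[ 9.26117767e-01, -3.77234513e-01, -6.13537964e-05],
       [-2.46608773e-01, -6.05306047e-01, -7.56828053e-01],
       [ 2.85464524e-01,  7.00927037e-01, -6.53614025e-01]]), 't': array([-537.47144611,  195.02842115,  815.10968611])}
```

View pics/top0.png

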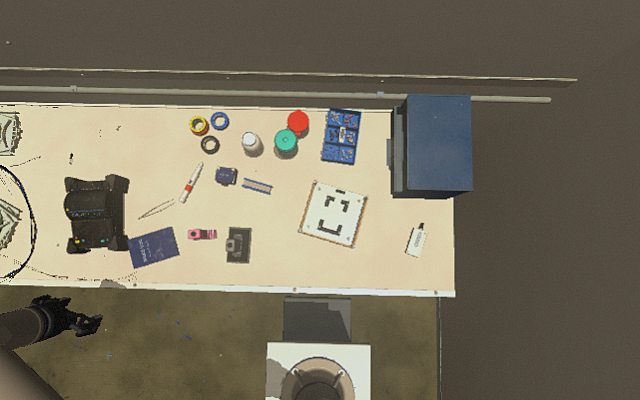

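View pics/side0.png

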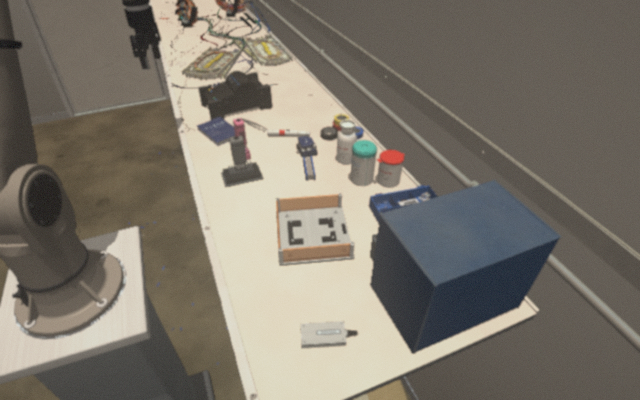

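Top view: the lamp in its rest is at (238,244), with a pink look-alike at (202,234). The dark one sitting in the black dock fits the description. The housing is at (416,240) and the fixture at (334,214). I'll confirm in enlarged crops.

Run:
```python
import cv2,numpy as np
t=cv2.imread("pics/top0.png"); s=cv2.imread("pics/side0.png")
def crop(i,x,y,w,h,k): return cv2.resize(i[y:y+h,x:x+w],None,fx=k,fy=k,interpolation=cv2.INTER_CUBIC)
# A: fixture x290..380,y170..260 ; B: housing 390..435,y215..260 x6 ; C: dock 180..260,y215..275
out=np.zeros((600,800,3),np.uint8)
out[:600,:480]=crop(t,294,175,80,100,6)
a=crop(t,396,216,40,46,6); out[:276,490:730]=a
b=crop(t,214,220,40,50,6); out[290:590,490:730]=b
cv2.imwrite("pics/c1.png",out)
out=np.zeros((600,800,3),np.uint8)
out[:400,:400]=crop(s,265,180,100,100,4)
out[:320,410:800]=crop(s,215,110,65,80,6)[:320,:390]
out[410:590,:390]=crop(s,295,315,65,30,6)
cv2.imwrite("pics/c2.png",out)
```

```text
(no output)
```

View pics/c1.png

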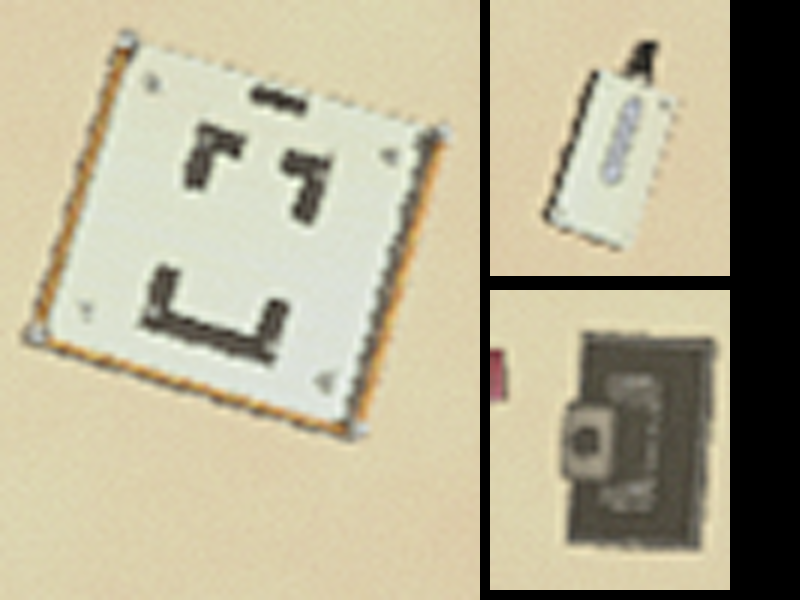

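View pics/c2.png

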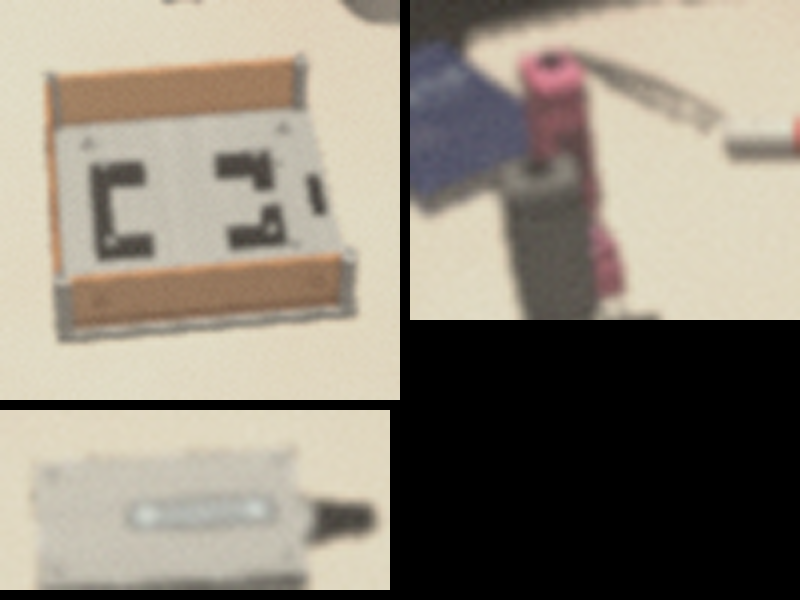

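```bash
cat > h.py <<'E'
import cv2,numpy as np
from rig import manip
from scipy.optimize import least_squares
C={n:manip.calibration(n) for n in("top","side")}
def proj(n,P):
    c=C[n]; return cv2.projectPoints(np.float64(P).reshape(-1,3),cv2.Rodrigues(c["R"])[0],c["t"],c["mtx"],c["dist_coeffs"])[0][:,0]
def cloud(n,d):
    c=C[n]; v,u=np.mgrid[:400,:640]
    r=cv2.undistortPoints(np.dstack([u,v]).reshape(-1,1,2).astype(float),c["mtx"],c["dist_coeffs"]).reshape(-1,2)
    P=np.c_[r,np.ones(len(r))]*d.reshape(-1,1)
    return ((P-c["t"])@c["R"]).reshape(400,640,3)
def place(p,M):
    c,s=np.cos(p[2]),np.sin(p[2]); M=np.float64(M); return np.c_[M[:,0]*c-M[:,1]*s+p[0],M[:,0]*s+M[:,1]*c+p[1],M[:,2]]
def fit(M,obs,p0):
    "obs: {view:[pixels]} with nan-free lists, M likewise per view"
    f=lambda p:np.concatenate([(proj(n,place(p,M[n]))-np.array(obs[n])).ravel() for n in obs])
    r=least_squares(f,p0,loss='soft_l1'); return r.x,f(r.x).reshape(-1,2)
E
python3 - <<'E'
from h import *
cr=lambda pts,ox,oy,k,px=0,py=0:[((u-px+.5)/k-.5+ox,(v-py+.5)/k-.5+oy) for u,v in pts]
T=[(1,1),(1,-1),(-1,-1),(-1,1)]
box=lambda a,b,z:[(x*a/2,y*b/2,z) for x,y in T]
F=lambda o,M,p0:(lambda r:print(np.round(r[0],3),'\n',np.round(r[1],1).tolist()))(fit(M,o,p0))
pk=box(112,72,19)
t=cr([(200,122),(332,155),(275,365),(140,322)],294,175,6)
s=cr([(270,150),(285,245),(97,260),(90,163)],265,180,4)
for o in({'top':t},{'side':s},{'top':t,'side':s}): F(o,{'top':pk,'side':pk},[520,-60,-.3])
hb=box(84,44,16)+[(34,0,16),(-14,0,16)]
t=cr([(604,75),(678,98),(630,248),(558,218),(632,97),(613,185)],396,216,6,490,0)
s=cr([(292,455),(305,575),(38,580),(35,465),(270,507),(133,515)],295,315,6,0,410)
print('housing')
for o in({'top':t},{'side':s},{'top':t,'side':s}): F(o,{'top':hb,'side':hb},[450,-290,-.3])
print('dock/lamp')
t=cr([(585,333),(715,340),(702,548),(568,545)],214,220,6,490,290)
F({'top':t},{'top':box(112,72,4)},[440,220,0])
for n in C: 
    d=np.load(n+'0.npy'); P=cloud(n,d); np.save(n+'P.npy',P)
    for nm,c,R,z0,z1 in(('housing',(440,-290),75,11,22),('handle',(440,220),50,118,136),('dockhead',(440,220),70,10,28),('fixt',(510,-60),140,14,25),('bench',(600,-200),60,-20,5)):
        m=(np.hypot(P[...,0]-c[0],P[...,1]-c[1])<R)&(P[...,2]>z0)&(P[...,2]<z1)&(d>0)
        if m.sum()<5: print(n,nm,m.sum());continue
        q=P[m]; r=cv2.minAreaRect(q[:,:2].astype(np.float32)); print(n,nm,m.sum(),q.mean(0).round(1),np.round(r[0],1),np.round(r[1],1),round(r[2],1))
E
```

```text
[ 5.43691e+02 -3.71910e+01 -2.55000e-01] 
 [[-0.0, -0.4], [-0.0, 0.4], [-0.1, -0.4], [0.2, 0.4]]
[ 5.44299e+02 -4.17380e+01 -2.82000e-01] 
 [[0.2, 1.4], [0.5, -1.2], [-0.5, -1.2], [-0.1, 1.5]]
[ 5.44743e+02 -3.84260e+01 -2.67000e-01] 
 [[0.6, -0.8], [0.5, 0.2], [0.0, -0.6], [0.4, -0.1], [-0.5, 0.3], [0.2, -2.5], [-0.5, -2.0], [-0.6, 0.8]]
housing
[ 4.64882e+02 -2.99940e+02 -3.07000e-01] 
 [[-0.5, -1.0], [0.6, -0.3], [0.6, 0.4], [-0.9, 0.7], [0.8, 0.0], [-0.6, -0.0]]
[ 4.67100e+02 -2.98744e+02 -3.46000e-01] 
 [[0.5, -1.0], [0.4, -0.2], [-0.5, 0.7], [-0.2, -1.1], [0.9, 0.7], [-1.6, 0.3]]
[ 4.66361e+02 -2.99245e+02 -3.33000e-01] 
 [[-0.3, -1.6], [0.7, -0.5], [0.0, -0.0], [-1.4, -0.1], [0.8, -0.4], [-1.0, -0.6], [0.0, -0.9], [0.3, -0.1], [-0.6, 1.4], [-0.6, -0.5], [0.7, 0.8], [-1.8, 0.8]]
dock/lamp
[ 4.41993e+02  2.56884e+02 -2.00000e-02] 
 [[-0.5, -0.3], [0.4, -0.4], [0.3, 0.6], [-0.2, 0.1]]
top housing 391 [ 464.6 -297.6   15.6] [ 467.5 -298.7] [45.2 91.6] 72.3
top handle 117 [441.4 255.3 126.6] [441.7 256.4] [33.9 25.8] 1.2
top dockhead 330 [439.1 249.3  18.3] [441.3 256.7] [99.3 57.8] 0.5
top fixt 291 [540.  -37.6  18.3] [542.9 -37.7] [169.3 163.9] 74.6
top bench 924 [ 595.5 -195.2   -1. ] [ 596.3 -195.2] [118.2 105.5] 37.0
side housing 1024 [ 467.1 -301.    16.4] [ 469.1 -300.1] [45.9 87.9] 71.5
side handle 104 [444.2 252.8 126.3] [445.  255.7] [24.1 36.3] 87.5
side dockhead 355 [442.8 241.8  18.6] [445.  256.2] [ 62.5 101. ] 89.4
side fixt 821 [542.6 -46.2  19.2] [548.3 -39.4] [177.1 166.5] 74.5
side bench 1430 [ 587.2 -197.1   -0. ] [ 585.5 -194.2] [119.2  88.4] 68.3
```

Run:
```python
from h import *
from scipy.ndimage import distance_transform_edt
for n in C:
    P=np.load(n+'P.npy'); m=(np.hypot(P[...,0]-544,P[...,1]+38)<75)&(P[...,2]>14)&(P[...,2]<24)
    q=P[m]; r=cv2.minAreaRect(q[:,:2].astype(np.float32)); print(n,'pocketwalls',m.sum(),np.round(r[0],1),np.round(r[1],1),r[2]-90)
    # fit: dilated rect wall model vs mask by minimising distance to pocket wall ring
    def f(p):
        c,s=np.cos(p[2]),np.sin(p[2]); d=q[:,:2]-p[:2]; x=d[:,0]*c+d[:,1]*s; y=-d[:,0]*s+d[:,1]*c
        o=np.maximum(np.abs(x)-56,np.abs(y)-36); i=np.maximum(np.abs(x)-45,np.abs(y)-25)
        return np.maximum(o,0)+np.maximum(-i,0)
    g=least_squares(f,[544,-38,-.26],loss='soft_l1',diff_step=1e-4); print(g.x.round(3),f(g.x).mean())
    m=(np.hypot(P[...,0]-544,P[...,1]+38)<150)&(P[...,2]>46)&(P[...,2]<56); q2=P[m]; print(m.sum()); r=cv2.minAreaRect(q2[:,:2].astype(np.float32)); print('guards',np.round(r[0],1),np.round(r[1],1),r[2])
    m=(np.hypot(P[...,0]-544,P[...,1]+38)<150)&(P[...,2]>3.5)&(P[...,2]<56); q2=P[m]; r=cv2.minAreaRect(q2[:,:2].astype(np.float32)); print('plate',np.round(r[0],1),np.round(r[1],1),r[2])
from math import *
s=manip.sense(); print(s['tool_rot'],s['ee_pos'])
```

```text
top pocketwalls 245 [548.3 -50.8] [ 97.  133.2] -15.45611572265625
[ 5.42104e+02 -3.63960e+01 -2.77000e-01] 0.5347937699917668
222
guards [544.8 -36.7] [177.7 166.6] 74.68717956542969
plate [548.4 -42. ] [282.  279.8] 50.635799407958984
side pocketwalls 379 [548.7 -38.8] [ 75.4 119.3] -16.392555236816406
[ 5.45543e+02 -3.82440e+01 -2.68000e-01] 0.08247254888124604
450
guards [548.6 -38.2] [178.1 166.8] 74.59477996826172
plate [548.8 -40.2] [193.1 258.1] 69.49652862548828
[-3.13981125e+00  1.24748153e-04  2.70187957e+00] [276.484444   587.63102558 230.35413166]
```

```bash
python3 -m inch '0 0 0.02 0.035 -0.035 0 1; 0 0 0.04 0.07 -0.07 0 1; 0 0 0.06 0.1 -0.105 0 1; 0 0 0.08 0.13 -0.14 0 1; 0 0 0.1 0.155 -0.175 0 1; 0 0 0.12 0.175 -0.21 0 1; 0 0 0.12 0.19 -0.245 0 1; 0 0 0.12 0.205 -0.28 0 1; 0 0 0.12 0.215 -0.315 0 1; 0 0 0.12 0.225 -0.35 0 1' 50
python3 -m inch '0 0 0 0 -0.04 0 1; 0 0 0 0 -0.08 0 1; 0 0 0 0 -0.12 0 1; 0 0 0 0 -0.16 0 1; 0 0 0 0 -0.20 0 1; 0 0 0 0 -0.24 0 1; 0 0 0 -0.01 -0.28 0 1; 0 0 0 -0.015 -0.32 0 1; 0 0 0 -0.02 -0.36 0 1; 0 0 0 -0.025 -0.4 0 1'
```

```text
clock: 0.93
ee_pos: [500.4, 241.9, 231.0]
tool_rot: [-3.141, -0.0, 2.822]
contact_force: [1.0, 0.3, 0.7]
grip_width: 85.2
finger_force: 0.0
clock: 1.77
ee_pos: [474.0, -157.6, 231.2]
tool_rot: [3.141, -0.0, 2.822]
contact_force: [0.7, -0.3, -0.1]
grip_width: 85.5
finger_force: 0.0
```

```bash
python3 -m inch '0 0 0 -0.003 -0.035 -0.01 1; 0 0 0 -0.005 -0.07 -0.03 1; 0 0 0 -0.008 -0.105 -0.05 1; 0 0 0 -0.0105 -0.13 -0.08 1; 0 0 0 -0.0105 -0.1375 -0.11 1; 0 0 0 -0.0105 -0.1375 -0.13 1; 0 0 0 -0.0105 -0.1375 -0.14 1; 0 0 0 -0.0105 -0.1375 -0.14 1'
python3 - <<'E'
from h import *
o=[]
for n in C:
    p,d=manip.snapshot(n); np.save(n+'1.npy',d)
    x,y=(370,195) if n=='top' else (260,240)
    o.append(cv2.resize(p[y:y+100,x:x+100,::-1],(400,400),interpolation=cv2.INTER_CUBIC))
cv2.imwrite('pics/g1.png',np.hstack(o)); print(manip.sense()['ee_pos'])
E
```

```text
clock: 2.43
ee_pos: [462.7, -292.1, 88.8]
tool_rot: [3.141, -0.006, 2.822]
contact_force: [0.2, -0.6, 0.2]
grip_width: 85.2
finger_force: 0.0
[ 465.04605062 -293.08100313   91.85371693]
```

View pics/g1.png

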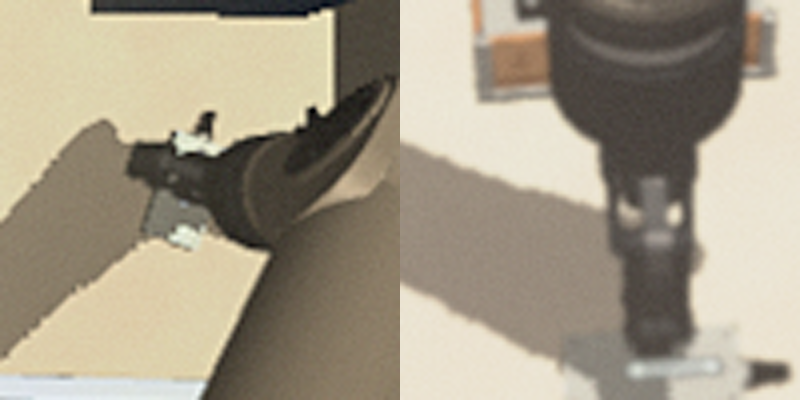

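The gripper is over the middle of the housing, with the fingers on either side of its width and the boot pointing away to +x. I'll descend.

```bash
python3 -m inch '0 0 0 0 0 -0.015 1; 0 0 0 0 0 -0.03 1; 0 0 0 0 0 -0.045 1; 0 0 0 0 0 -0.05 1; 0 0 0 0 0 -0.05 1; 0 0 0 0 0 -0.05 1'
```

```text
clock: 3.03
ee_pos: [465.5, -293.6, 42.6]
tool_rot: [-3.142, 0.002, 2.822]
contact_force: [-0.8, 0.1, -0.8]
grip_width: 85.3
finger_force: 0.0
```

```bash
python3 -m inch '0 0 0 0 -0.0055 -0.005 1; 0 0 0 0 -0.0055 -0.015 1; 0 0 0 0 -0.0055 -0.025 1; 0 0 0 0 -0.0055 -0.034 1; 0 0 0 0 -0.0055 -0.039 1; 0 0 0 0 -0.0055 -0.0405 1; 0 0 0 0 -0.0055 -0.0405 1; 0 0 0 0 -0.0055 -0.0405 1'
python3 -m inch '0 0 0 0 0 0 -0.2; 0 0 0 0 0 0 -0.2; 0 0 0 0 0 0 -0.2; 0 0 0 0 0 0 -0.2; 0 0 0 0 0 0 -0.2; 0 0 0 0 0 0 -0.2; 0 0 0 0 0 0 -0.2; 0 0 0 0 0 0 -0.2' 50
```

```text
clock: 3.7
ee_pos: [464.5, -299.0, 0.8]
tool_rot: [3.142, 0.0, 2.822]
contact_force: [-0.1, 0.7, -0.2]
grip_width: 85.4
finger_force: 0.0
clock: 4.37
ee_pos: [465.0, -299.2, 1.4]
tool_rot: [3.142, 0.001, 2.822]
contact_force: [-0.1, -0.1, 5.7]
grip_width: 42.3
finger_force: 52.6
```

```bash
python3 -m inch '0 0 0 0 0 0.008 -0.2; 0 0 0 0 0 0.02 -0.2; 0 0 0 0 0 0.04 -0.2; 0 0 0 0 0 0.06 -0.2; 0 0 0 0 0 0.08 -0.2; 0 0 0 0 0 0.1 -0.2; 0 0 0 0 0 0.11 -0.2; 0 0 0 0 0 0.115 -0.2; 0 0 0 0 0 0.115 -0.2; 0 0 0 0 0 0.115 -0.2' 50
python3 -m inch '0 0 0.01 0.006 0.02 0 -0.2; 0 0 0.02 0.015 0.05 0 -0.2; 0 0 0.03 0.025 0.083 0 -0.2; 0 0 0.04 0.035 0.116 0 -0.2; 0 0 0.052 0.045 0.149 0 -0.2; 0 0 0.052 0.055 0.182 0 -0.2; 0 0 0.052 0.065 0.215 0 -0.2; 0 0 0.052 0.073 0.24 0 -0.2; 0 0 0.052 0.079 0.258 0 -0.2; 0 0 0.052 0.079 0.261 0 -0.2'
python3 -m inch '0 0 0 0 0 0 -0.2; 0 0 0 0 0 0 -0.2; 0 0 0 0 0 0 -0.2; 0 0 0 0 0 0 -0.2'
python3 - <<'E'
from h import *
o=[]
for n in C:
    p,d=manip.snapshot(n); np.save(n+'2.npy',d)
    x,y=(284,160) if n=='top' else (255,150)
    cv2.imwrite(f'pics/{n}2.png',p[:,:,::-1])
    o.append(cv2.resize(p[y:y+120,x:x+100,::-1],(400,480),interpolation=cv2.INTER_CUBIC))
cv2.imwrite('pics/g2.png',np.hstack(o)); print(manip.sense()['ee_pos'])
E
```

```text
clock: 5.2
ee_pos: [464.0, -298.4, 115.3]
tool_rot: [3.141, -0.001, 2.822]
contact_force: [0.3, -0.8, -1.4]
grip_width: 42.3
finger_force: 51.9
clock: 6.03
ee_pos: [543.9, -32.4, 114.2]
tool_rot: [3.14, -0.002, 2.881]
contact_force: [0.2, 0.6, -1.4]
grip_width: 42.7
finger_force: 51.8
clock: 6.37
ee_pos: [542.8, -39.8, 115.6]
tool_rot: [-3.141, -0.001, 2.871]
contact_force: [0.4, 0.1, -0.4]
grip_width: 42.7
finger_force: 51.8
[543.12533124 -39.26875681 115.84996275]
```

View pics/g2.png

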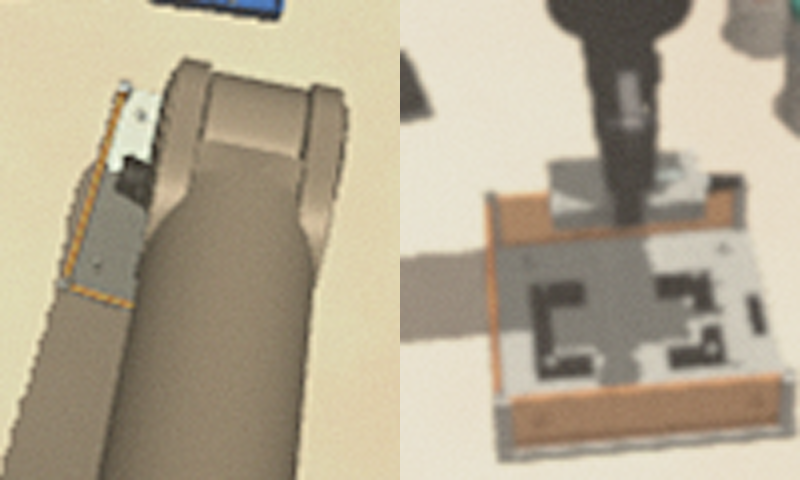

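The side view (right panel) shows the housing held level over the pocket, front face at about (552–703, 185–229). The arm hides it from the top view. I'll compare it with the pocket in the side camera's own frame.

Run:
```python
from h import *
z=114.4
M=[(-42,-22,z),(42,-22,z),(-42,-22,z+16),(42,-22,z+16),(-42,22,z+16)]
pts=[(555,229),(697,220),(552,192),(703,185),(550,160)]
o=[((u-400+.5)/4-.5+255,(v+.5)/4-.5+150) for u,v in pts]
print(*fit({'side':M},{'side':o},[543,-39,-.27]))
d=np.load('side2.npy'); P=cloud('side',d)
m=(np.abs(P[...,0]-545)<75)&(np.abs(P[...,1]+38)<60)&(P[...,2]>123)&(P[...,2]<137); q=P[m]
v,u=np.nonzero(m); print(m.sum(),u.min(),u.max(),v.min(),v.max())
c,s=np.cos(-.27),np.sin(-.27); e=q[:,:2]-[543.1,-39.3]; X=e[:,0]*c+e[:,1]*s; Y=-e[:,0]*s+e[:,1]*c
print('X',np.percentile(X,[0,2,10,90,98,100]).round(1),'Y',np.percentile(Y,[0,2,50,98,100]).round(1))
for a,b in((-60,-15),(15,45)):
    k=(X>a)&(X<b)&(Y<-5)&(Y>-19); print(a,k.sum(),np.median(q[k,2]) if k.any() else '')
k=(P[...,2]>112)&(P[...,2]<137)&(np.abs(P[...,0]-545)<75)&(np.abs(P[...,1]+38)<60); q=P[k]; e=q[:,:2]-[543.1,-39.3]; X=e[:,0]*c+e[:,1]*s; Y=-e[:,0]*s+e[:,1]*c
print('X all',np.percentile(X,[0,1,3]).round(1), 'front Y', np.median(Y[(q[:,2]<126)&(np.abs(X)>15)&(X<38)]))
```

```text
[ 5.47408369e+02 -3.59652459e+01 -2.78742906e-01] [[-0.62341604 -0.58043059]
 [ 1.86522539 -1.05597331]
 [-0.19349997  3.14923086]
 [ 0.51648843  2.18344601]
 [-0.81407699 -1.55730757]]
479 292 340 187 206
X [-39.1 -38.  -32.3  43.2  61.   68.1] Y [-37.3 -34.   -7.   19.9  22.9]
-60 48 131.02411429970385
15 51 131.03190834825617
X all [-39.2 -38.5 -37.4] front Y -21.8669120121602
```

```bash
python3 -m inch '0 0 0 0 0.002 -0.005 -0.2; 0 0 0 0 0.002 -0.015 -0.2; 0 0 0 0 0.002 -0.03 -0.2; 0 0 0 0 0.002 -0.045 -0.2; 0 0 0 0 0.002 -0.06 -0.2; 0 0 0 0 0.002 -0.075 -0.2; 0 0 0 0 0.002 -0.084 -0.2; 0 0 0 0 0.002 -0.088 -0.2; 0 0 0 0 0.002 -0.088 -0.2; 0 0 0 0 0.002 -0.088 -0.2'
python3 - <<'E'
from h import *
p,d=manip.snapshot('side'); np.save('side3.npy',d); s=manip.sense(); print(s['ee_pos'],s['tool_rot'])
o=cv2.resize(p[180:280,265:365,::-1],(600,600),interpolation=cv2.INTER_CUBIC); cv2.imwrite('pics/g3.png',o)
E
```

```text
clock: 7.3
ee_pos: [543.7, -36.0, 28.0]
tool_rot: [3.141, 0.0, 2.874]
contact_force: [-0.2, -0.9, -1.4]
grip_width: 42.7
finger_force: 51.8
[544.07825848 -36.00514165  28.38707933] [3.14116368e+00 1.19216417e-03 2.87373286e+00]
```

View pics/g3.png

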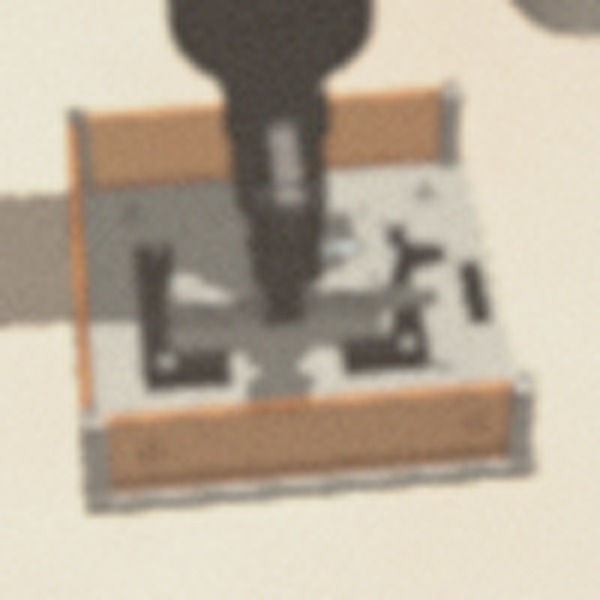

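The housing hangs just above the pocket. Its left end (about 172,300) lines up with the −x wall and its boot heads for the notch. I'll correct by about −1 mm in x and y and lower it.

```bash
python3 - <<'E'
from h import *
P=cloud('side',np.load('side3.npy')); c,s=np.cos(-.268),np.sin(-.268)
def loc(q,o): e=q[:,:2]-o; return e[:,0]*c+e[:,1]*s,-e[:,0]*s+e[:,1]*c
q=P.reshape(-1,3); o=[545.5,-38.2]; X,Y=loc(q,o); z=q[:,2]
k=(np.abs(X)<58)&(np.abs(Y)<40)
h=k&(z>29)&(z<46)&(np.abs(X)>14); print('housing X min',np.percentile(X[h],[0,2,5]),'Y front',np.median(Y[h&(z<36)&(X<38)]),'Ymax',np.percentile(Y[h&(X<0)],[95,100]), 'z', np.median(z[h&(z>40)&(X<0)]),np.median(z[h&(z>40)&(X>0)&(X<40)]))
w=k&(z>14)&(z<23); print('wall Y min',np.percentile(Y[w],[0,1,3]),'Xmin',np.percentile(X[w],[0,1,3]),'Xmax',np.percentile(X[w],[97,99,100]))
E
python3 -m inch '0 0 0 -0.0005 -0.0005 -0.002 -0.2; 0 0 0 -0.001 -0.001 -0.005 -0.2; 0 0 0 -0.001 -0.001 -0.007 -0.2; 0 0 0 -0.001 -0.001 -0.009 -0.2; 0 0 0 -0.001 -0.001 -0.011 -0.2; 0 0 0 -0.001 -0.001 -0.013 -0.2; 0 0 0 -0.001 -0.001 -0.013 -0.2'
```

```text
housing X min [-41.43574086 -40.83187462 -39.13158663] Y front -20.091074799112185 Ymax [20.24197685 24.26749167] z 43.04617310697486 43.154503763778195
wall Y min [-37.38866413 -36.64920437 -36.11554969] Xmin [-56.13636418 -55.78796554 -55.15173948] Xmax [54.96139129 55.46612762 56.04596004]
clock: 7.93
ee_pos: [542.1, -36.8, 14.4]
tool_rot: [-3.141, -0.001, 2.874]
contact_force: [0.5, 0.3, -1.8]
grip_width: 42.3
finger_force: 51.8
```

```bash
python3 -m inch '0 0 0 0.0003 -0.0005 -0.0015 -0.2; 0 0 0 0.0003 -0.0005 -0.003 -0.2; 0 0 0 0.0003 -0.0005 -0.0045 -0.2; 0 0 0 0.0003 -0.0005 -0.0055 -0.2; 0 0 0 0.0003 -0.0005 -0.006 -0.2; 0 0 0 0.0003 -0.0005 -0.006 -0.2'
```

```text
clock: 8.43
ee_pos: [542.7, -37.4, 9.4]
tool_rot: [3.141, -0.0, 2.874]
contact_force: [-1.8, -0.4, 4.7]
grip_width: 43.0
finger_force: 52.5
```

```bash
python3 -m inch '0 0 0 0 0 0 0.2; 0 0 0 0 0 0 0.4; 0 0 0 0 0 0 0.6; 0 0 0 0 0 0 0.8; 0 0 0 0 0 0 0.8; 0 0 0 0 0 0 0.8'
python3 -m inch '0 0 0 0 0 0.005 0.8; 0 0 0 0 0 0.02 0.8; 0 0 0 0 0 0.04 0.8; 0 0 0 0 0 0.07 0.8; 0 0 0 0 0 0.1 0.8; 0 0 0 0 0 0.13 0.8; 0 0 0 0 0 0.16 0.8; 0 0 0 0 0 0.2 0.8; 0 0 0 0 0 0.22 0.8; 0 0 0 0 0 0.22 0.8'
python3 -m inch '0 0 0.02 -0.01 0.03 0 0.8; 0 0 0.04 -0.02 0.06 0 0.8; 0 0 0.07 -0.03 0.095 0 0.8; 0 0 0.1 -0.045 0.13 0 0.8; 0 0 0.13 -0.06 0.165 0 0.8; 0 0 0.16 -0.07 0.2 0 0.8; 0 0 0.19 -0.08 0.235 0 0.8; 0 0 0.22 -0.09 0.265 0 0.8; 0 0 0.25 -0.1 0.29 0 0.8; 0 0 0.25 -0.1 0.29 0 0.8'
python3 - <<'E'
from h import *
o=[]
for n in C:
    p,d=manip.snapshot(n); np.save(n+'4.npy',d)
    x,y=(284,165) if n=='top' else (265,180)
    o.append(cv2.resize(p[y:y+100,x:x+100,::-1],(400,400),interpolation=cv2.INTER_CUBIC))
cv2.imwrite('pics/g4.png',np.hstack(o)); print(manip.sense()['ee_pos'])
for n in C:
    P=cloud(n,np.load(n+'4.npy')); c,s=np.cos(-.268),np.sin(-.268); q=P.reshape(-1,3); e=q[:,:2]-[544.3,-37.7]; X=e[:,0]*c+e[:,1]*s; Y=-e[:,0]*s+e[:,1]*c
    for a,b in((-38,-20),(-20,0),(0,20),(20,38)):
        k=(X>a)&(X<b)&(np.abs(Y)<18); print(n,a,np.median(q[k,2]).round(1),k.sum(),[np.median(q[k&(Y*g>8),2]).round(1) for g in(1,-1)])
E
```

```text
clock: 8.93
ee_pos: [542.8, -37.4, 8.8]
tool_rot: [3.142, -0.0, 2.874]
contact_force: [-0.2, 0.2, 0.7]
grip_width: 76.7
finger_force: 0.0
clock: 9.77
ee_pos: [546.1, -37.9, 234.7]
tool_rot: [3.138, 0.01, 2.873]
contact_force: [-0.0, -0.2, 0.8]
grip_width: 77.1
finger_force: 0.0
clock: 10.6
ee_pos: [439.2, 259.1, 228.0]
tool_rot: [3.139, -0.003, 3.135]
contact_force: [-0.5, 0.1, 0.1]
grip_width: 77.1
finger_force: 0.0
[441.82465513 253.18103404 228.14401339]
top -38 23.3 66 [np.float64(24.0), np.float64(22.2)]
top -20 22.9 75 [np.float64(23.8), np.float64(23.3)]
top 0 23.8 72 [np.float64(24.0), np.float64(23.5)]
top 20 23.4 65 [np.float64(24.2), np.float64(23.2)]
side -38 24.6 83 [np.float64(24.2), np.float64(24.6)]
side -20 24.6 93 [np.float64(25.0), np.float64(24.5)]
side 0 24.6 92 [np.float64(24.3), np.float64(24.7)]
side 20 24.8 77 [np.float64(24.4), np.float64(24.8)]
```

View pics/g4.png

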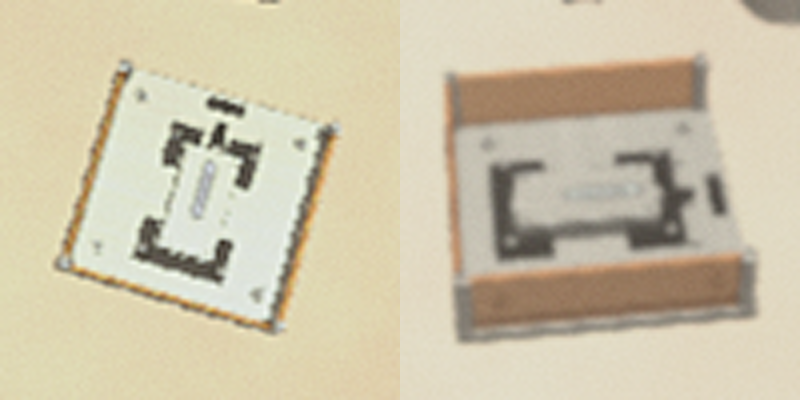

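The housing is seated flat: the top face is at about 24 mm everywhere, the boot is in the notch, and the window runs from about (210,165) to (197,213) in the left panel. Before the lamp grasp I'll check the clearance to the pink look-alike.

Run:
```python
from h import *
for n in C:
    q=np.load(n+'P.npy').reshape(-1,3)
    for z0,z1 in((12,45),(45,100),(100,140)):
        k=(q[:,1]>285)&(q[:,1]<390)&(np.abs(q[:,0]-450)<90)&(q[:,2]>z0)&(q[:,2]<z1)
        if k.sum()>3: print(n,z0,k.sum(),np.percentile(q[k,:2],[2,50,98],axis=0).round().tolist())
W=[(10*0,0,24)]
cr=[((204.5)/4-.5+284,190.5/4-.5+165)]; cs=[(203.5/4-.5+265,190.5/4-.5+180)]
for o in({'top':cr},{'side':cs}): print(fit({'top':W,'side':W},o,[550,-40,0])[0])
```

```text
top 12 95 [[400.0, 286.0], [470.0, 340.0], [486.0, 377.0]]
top 45 53 [[456.0, 346.0], [471.0, 347.0], [484.0, 375.0]]
top 100 126 [[459.0, 347.0], [470.0, 361.0], [482.0, 382.0]]
side 12 59 [[399.0, 286.0], [484.0, 335.0], [491.0, 359.0]]
side 45 103 [[461.0, 347.0], [478.0, 352.0], [488.0, 374.0]]
side 100 104 [[461.0, 348.0], [473.0, 353.0], [487.0, 380.0]]
[551.36718079 -41.71381638   0.        ]
[556.33772212 -39.47721745   0.        ]
```

```bash
python3 -m inch '0 0 0.004 0.001 0.003 -0.01 0.8; 0 0 0.004 0.001 0.003 -0.025 0.8; 0 0 0.004 0.001 0.003 -0.04 0.8; 0 0 0.004 0.001 0.003 -0.055 0.8; 0 0 0.004 0.001 0.003 -0.07 0.8; 0 0 0.004 0.001 0.003 -0.075 0.8; 0 0 0.004 0.001 0.003 -0.075 0.8; 0 0 0.004 0.001 0.003 -0.075 0.8'
```

```text
clock: 11.37
ee_pos: [444.2, 254.7, 153.7]
tool_rot: [-3.141, -0.0, 3.126]
contact_force: [0.7, 0.5, -0.4]
grip_width: 77.0
finger_force: 0.0
```

```bash
python3 -m inch '0 0 0.015 -0.001 0.0013 -0.015 0.8; 0 0 0.015 -0.001 0.0013 -0.03 0.8; 0 0 0.015 -0.001 0.0013 -0.045 0.8; 0 0 0.015 -0.001 0.0013 -0.06 0.8; 0 0 0.015 -0.001 0.0013 -0.073 0.8; 0 0 0.015 -0.001 0.0013 -0.08 0.8; 0 0 0.015 -0.001 0.0013 -0.081 0.8; 0 0 0.015 -0.001 0.0013 -0.081 0.8'
python3 -m inch '0 0 0 0 0 0 0.3; 0 0 0 0 0 0 0; 0 0 0 0 0 0 -0.2; 0 0 0 0 0 0 -0.5; 0 0 0 0 0 0 -0.6; 0 0 0 0 0 0 -0.6; 0 0 0 0 0 0 -0.6; 0 0 0 0 0 0 -0.6; 0 0 0 0 0 0 -0.6' 60
```

```text
clock: 12.03
ee_pos: [443.3, 257.0, 73.3]
tool_rot: [3.141, 0.001, -3.141]
contact_force: [-0.0, 0.7, 0.2]
grip_width: 76.6
finger_force: 0.0
clock: 12.78
ee_pos: [443.2, 257.3, 73.4]
tool_rot: [3.141, 0.001, -3.14]
contact_force: [-0.6, 0.3, 5.4]
grip_width: 25.5
finger_force: 59.1
```

```bash
python3 -m inch '0 0 0 0 0 0.004 -0.6; 0 0 0 0 0 0.01 -0.6; 0 0 0 0 0 0.02 -0.6; 0 0 0 0 0 0.035 -0.6; 0 0 0 0 0 0.05 -0.6; 0 0 0 0 0 0.065 -0.6; 0 0 0 0 0 0.08 -0.6; 0 0 0 0 0 0.09 -0.6; 0 0 0 0 0 0.095 -0.6; 0 0 0 0 0 0.095 -0.6' 60
python3 -m inch '0 0 -0.02 0.008 -0.02 0 -0.6; 0 0 -0.05 0.018 -0.05 0 -0.6; 0 0 -0.08 0.03 -0.083 0 -0.6; 0 0 -0.11 0.042 -0.116 0 -0.6; 0 0 -0.14 0.054 -0.149 0 -0.6; 0 0 -0.17 0.066 -0.182 0 -0.6; 0 0 -0.2 0.078 -0.213 0 -0.6; 0 0 -0.23 0.089 -0.242 0 -0.6; 0 0 -0.25 0.098 -0.267 0 -0.6; 0 0 -0.267 0.105 -0.285 0 -0.6'
python3 -m inch '0 0 -0.003 0.003 -0.006 0 -0.6; 0 0 -0.003 0.005 -0.011 0 -0.6; 0 0 -0.003 0.005 -0.0125 0 -0.6; 0 0 -0.003 0.005 -0.0125 0 -0.6; 0 0 -0.003 0.005 -0.0125 0 -0.6; 0 0 -0.003 0.005 -0.0125 0 -0.6'
```

```text
clock: 13.62
ee_pos: [443.3, 257.1, 169.0]
tool_rot: [3.14, 0.002, -3.14]
contact_force: [0.1, 0.4, -3.0]
grip_width: 25.4
finger_force: 59.3
clock: 14.45
ee_pos: [547.3, -31.6, 166.9]
tool_rot: [-3.139, -0.001, 2.872]
contact_force: [0.2, -0.6, -3.0]
grip_width: 25.2
finger_force: 59.4
clock: 14.95
ee_pos: [552.4, -39.0, 167.7]
tool_rot: [3.141, -0.001, 2.875]
contact_force: [-0.7, 0.3, -2.8]
grip_width: 25.1
finger_force: 59.3
```

```bash
python3 -m inch '0 0 0 0.001 -0.001 -0.005 -0.6; 0 0 0 0.001 -0.001 -0.012 -0.6; 0 0 0 0.001 -0.001 -0.02 -0.6; 0 0 0 0.001 -0.001 -0.03 -0.6; 0 0 0 0.001 -0.001 -0.038 -0.6; 0 0 0 0.001 -0.001 -0.043 -0.6; 0 0 0 0.001 -0.001 -0.045 -0.6; 0 0 0 0.001 -0.001 -0.045 -0.6; 0 0 0 0.001 -0.001 -0.045 -0.6'
python3 - <<'E'
from h import *
p,d=manip.snapshot('side'); np.save('side5.npy',d); s=manip.sense(); print(s['ee_pos'],s['tool_rot'])
cv2.imwrite('pics/g5.png',cv2.resize(p[180:280,265:365,::-1],(600,600),interpolation=cv2.INTER_CUBIC))
q=cloud('side',d).reshape(-1,3); c,s=np.cos(-.268),np.sin(-.268); e=q[:,:2]-[556.0,-39.8]; X=e[:,0]*c+e[:,1]*s; Y=-e[:,0]*s+e[:,1]*c
k=(np.abs(X)<50)&(np.abs(Y)<30)&(q[:,2]>50)&(q[:,2]<85)
print(k.sum(),np.percentile(X[k],[0,2,98,100]),np.percentile(Y[k],[0,5,50,95]),np.percentile(q[k,2],[0,2,10]))
for a in(-34,0):
    j=k&(X>a)&(X<a+30); print(np.median(Y[j]),np.median(q[j,2]),np.percentile(q[j,2],[2,98]))
j=k&(Y<-10); print('yaw of front face',np.polyfit(X[j],Y[j],1), 'z slope', [np.percentile(q[j&(X>a)&(X<a+15),2],3).round(1) for a in(-34,-15,0,18)])
E
```

```text
clock: 15.7
ee_pos: [553.9, -41.7, 122.9]
tool_rot: [3.142, 0.0, 2.873]
contact_force: [0.7, -0.7, -1.6]
grip_width: 25.6
finger_force: 59.3
[554.13690101 -41.69325632 123.17920621] [3.14127447e+00 7.57880701e-04 2.87269473e+00]
333 [-34.16815801 -32.91861271  34.72228771  36.13234038] [-18.77545321 -17.22203202 -14.93481143   5.12299881] [56.09968785 59.41961454 62.3800799 ]
-14.2937017920393 75.54159987544949 [59.3799339  82.97853277]
-15.242205080757508 75.47785078050764 [59.3719813  83.89794936]
yaw of front face [-1.05306173e-02 -1.52823070e+01] z slope [np.float64(60.0), np.float64(59.3), np.float64(58.8), np.float64(60.0)]
```

View pics/g5.png

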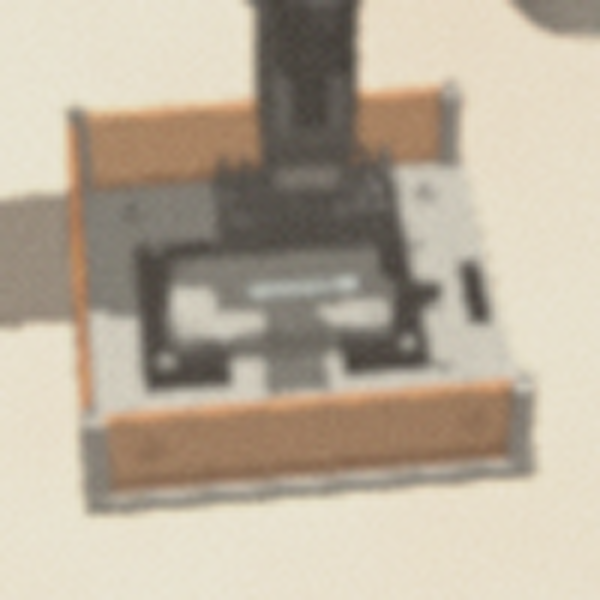

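The lamp is upright and level over the window, whose ends are at about (250,290) and (358,284). It is within about 1 mm of centred, so I'll do the final descent.

```bash
python3 -m inch '0 0 0 -0.0003 0.0005 -0.002 -0.6; 0 0 0 -0.0003 0.001 -0.005 -0.6; 0 0 0 -0.0003 0.001 -0.009 -0.6; 0 0 0 -0.0003 0.001 -0.013 -0.6; 0 0 0 -0.0003 0.001 -0.016 -0.6; 0 0 0 -0.0003 0.001 -0.018 -0.6; 0 0 0 -0.0003 0.001 -0.0185 -0.6; 0 0 0 -0.0003 0.001 -0.0185 -0.6; 0 0 0 -0.0003 0.001 -0.0185 -0.6'
python3 - <<'E'
from h import *
p,d=manip.snapshot('side'); s=manip.sense(); print(s['ee_pos'],s['tool_rot'],s['joint_vel'].round(3))
q=cloud('side',d).reshape(-1,3); c,s=np.cos(-.268),np.sin(-.268); e=q[:,:2]-[556.1,-40.0]; X=e[:,0]*c+e[:,1]*s; Y=-e[:,0]*s+e[:,1]*c
k=(np.abs(X)<50)&(np.abs(Y)<30)&(q[:,2]>33)&(q[:,2]<66)
print(np.percentile(X[k],[0,2,98,100]),np.percentile(Y[k],[5,50]),[np.percentile(q[k&(Y<-8)&(X>a)&(X<a+15),2],3).round(1) for a in(-34,-15,0,18)])
k=(np.abs(X+10)<36)&(Y<-15)&(Y>-22)&(q[:,2]<30); print('housing top',np.median(q[k,2]))
E
```

```text
clock: 16.5
ee_pos: [553.5, -40.6, 104.4]
tool_rot: [3.141, 0.0, 2.873]
contact_force: [-1.1, -0.1, -2.9]
grip_width: 25.4
finger_force: 59.3
[553.64451217 -40.62480573 104.49417336] [3.14139082e+00 3.74434173e-04 2.87278394e+00] [-0.001 -0.     0.002 -0.002 -0.     0.001  0.001]
[-34.73854857 -33.65749318  32.57484302  35.44232273] [-16.22554716 -13.4922283 ] [np.float64(41.0), np.float64(39.9), np.float64(40.8), np.float64(40.8)]
housing top 23.94972601130292
```

Lens at about 39 mm, 15 mm above the window, centred and still. I'm handing in.

```bash
python3 -c "
from rig import manip
print(manip.close_job())"
```

```text
the job is handed in; nothing more can be done
None
```

The housing is seated flat in the pocket with its boot through the notch and released, and the lamp is held still and upright, centred to about 1 mm over the window and about 15 mm above it; the job was handed in at about 16.5 s.

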